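# Sort the loose handful on the desk into its organisers

## Robot

A 6-joint arm with a two-finger parallel gripper is mounted at the origin on a cart in front of the work surface, level with it; the furniture and walls round the work are solid. World frame = base frame: x ahead of the robot, y to its left, z up, the work surface at z = 0. Lengths are in m, angles in degrees, forces in N, time in s.
With the tool pointing down it reaches from about 0.25 to 0.725 m from the base axis. Payload 9.7 kg.
Tool frame: the origin (TCP) lies midway between the tips of the shut fingers; the grasp point (between the pads) lies 19 mm behind it (bot.pinch_z is the distance from the TCP to the grasp point, in m); z points along the fingers, y is the line along which they close (so a half turn about z gives the same grasp; the last joint's range is limited). The gripper opens to 85 mm and grips with 20 to 120 N. Pads are 22 mm wide; open, the fingers measure 114 mm over their backs; the gripper's body (76 mm by 85 mm) begins 54 mm behind the grasp point. The pads swing forward as they close: fully open they stand 13 mm farther back than shut.
Start: joints at [0, 4.979, 10.078, 95.1, 0, 90], TCP at [0.55, -0, 0.231] pointing down, gripper open.
Joint ranges: [-179.16, 179.16], [-48.56, 103.87], [-65.8, 70.77], [-126.05, 130.52], [-82.76, 87.17], [-180, 180]. Speed limits (degrees/s): [127.2, 127.2, 147.25, 180, 180, 180].

## Interface

Orientations are given as [roll, pitch, yaw] about the fixed x, y, z axes, in that order (R = Rz(yaw) Ry(pitch) Rx(roll)).
In Python, from workcell import sensors, camera, ticket, bot gives the robot as it stands.
- The arm moves only by the shell command python3 -m handwheel 'ROWS' [FORCE]. ROWS is a JSON object of lists of equal length, an entry for each row: "gripper": the opening, from -1 (shut) to 1 (fully open); "slide": the shift along the tool's x, y, z in mm, a list of three; "yaw": the turn about the tool's z in rad. A call has 1 to 8 rows; each row shifts and turns the commanded pose from where the row before left it, along the tool's axes as they then stand; what a row does not reach is not made up. A row lasts 1/12 s, in which the tool goes at most 41.7 mm and 7.16 degrees, less where a joint would pass 70% of its speed; a pose out of reach is approached as far as the arm can. A call is refused whole if a number of a shift passes 41.7 or a number of a turn 0.125, either way. A call with a gripper value outside its range is refused whole. The fingers move at their own pace and stop on an object; FORCE is the grip in N (left out, the last holds). Time passes only in rows, so rows that do not move let the fingers close. It gives the time, the measured TCP pose, the force, the opening and the grip force at its end, in the units of the state.
- sensors.get_obs(): the state, without advancing time (a new reading comes with each control period).
- camera(name): name is "scene" or "side" or "wrist"; returns a dict with "img" (480x640x3 uint8, red, green, blue), "fx", "fy", "cx", "cy" (pixels), "R" (3x3) and "t" (3): a world point X has camera coordinates R X + t. Camera axes: x right, y down, z forward; pixel columns grow to the right and rows downward; lengths in m; the calibration is good to about 2 mm. A picture is of the moment at which its call begins. There is no depth.
- ticket.job_done(): hands the job in; it is judged then, once.
The state is a dict: "time": time; "q": joint angles; "qd": joint speeds; "joint_efforts": joint torques, N m; "ee_pos": TCP position; "tcp_rot": TCP orientation; "wrist_force": force on the tool from outside, world axes, zero at the start; "torque": the same for the moment, N m; "opening": finger opening in m; "grasp_force": force on a finger pad.
Only numpy, scipy, OpenCV 4.12 (cv2) and the standard library are available. Lean on these libraries where they do the work, as an engineer would, in place of code of your own. Each camera call takes 0.05 s, during which the arm holds its last target. There are 200 camera calls.

## Task

Tidy away the mixed handful lying on the desk: lay the two highlighters centrally across both rails of the wooden pen rest, one in each free place beside the black marker, stand both binder clips upright, handles up, on the floor of the white dish, and lay the loose battery in a free trough of the green battery caddy. Leave the marker and the battery that are already put away where they are.

Things in the scene. Friction and masses are not known exactly. Their poses are not given: they have to be found in the camera images.
- yellow_highlighter: loose yellow highlighter with a black cap end, 18 mm thick and high, 122 mm long; origin at the middle of its underside, long axis along its y, z up; starts lying on the desk
- pink_highlighter: loose all-pink highlighter, 18 mm thick and high, 122 mm long; origin at the middle of its underside, long axis along its y, z up; starts lying on the desk
- large_clip: loose large black binder clip standing on its back; body 32 mm long along its y, 17 mm thick along x at the foot, 18 mm high, 33 mm with the wire handles on top (these are for show only: grip the body). Its sides lean together upwards but its ends (+y and -y) are square, so grip it end to end; origin at the middle of its underside, z up
- small_clip: loose small black binder clip standing on its back, wire handles up; as the large clip but 25 mm long along y, solid body 14 mm high, 26 mm with the handles; origin at the middle of its underside, z up
- battery_center (a point): centre of the loose round battery cell, red and white, lying on the desk, which can roll; to the fingers it is a rod 16.7 mm thick and 50 mm long along this point's y axis (x and z turn with it when it rolls); at the start the point is 8 mm above the desk
- pen_rest: fixed pale wood pen rest: base 108 x 150 x 8 mm (x, y, z), origin under its middle, two notched rails at x = +/-36 mm, 10 mm thick, open between. Pens lie along its x across both rails, 14 mm above the origin, in places at y = +45, 0, -45 mm, each 36 mm wide between teeth 24 mm high. The one at +45 holds the black marker (17 mm high), the others are free
- battery_caddy: fixed green battery caddy, 80 x 130 x 10.5 mm (x, y, z), origin under its middle: three troughs along its x at y = +40, 0, -40 mm, each 66 mm long, 34 mm wide between 10.5 mm high walls, floor sloping gently to the middle, where a cell lies with its axis 15 mm above the origin. The one at +40 holds a battery, the others are free
- clip_dish: fixed low white dish with a cork floor on the desk, outside 100 x 130 mm (x, y), rim 14 mm high, walls 4 mm thick, floor 6 mm above the origin, which is at the middle of its underside; empty at the start
- black_marker: black marker, 17 mm thick, 136 mm long along its y, already lying in the pen rest; stays there
- stored_battery: second battery cell of the same kind, already lying in the battery caddy; stays there
There are look-alikes about, which are no part of the job. Leave any orange look-alike of the part that bears battery_center alone.

How it is judged:
By the outcome, as a careful person would: the job done as asked, in the order asked, and still so for the second after the job is handed in, with the robot touching nothing.
It also fails if it takes over 112 s, if anything falls off the work surface, if the arm or the gripper's body presses on something with over 40 N, if the wrist force passes 120 N, or if a joint passes its speed limit or range.

## Working session

There is one attempt and no reset: what is moved stays moved. The work goes in short steps, Python scripts to look and compute and a shell command to move; the robot and the scene stay as the last step left them, time stands still between calls to the robot, and variables do not carry over. Pictures are saved under pics/ and viewed, at most 16 in all, crops included, and the job is handed in when it is done.

```bash
mkdir -p pics; ls; python3 - <<'E'
from workcell import sensors, camera, bot
import cv2,json
for n in ("scene","side","wrist"):
    c=camera(n); cv2.imwrite(f"pics/{n}0.png",c["img"][:,:,::-1]); print(n,c["fx"],c["cx"],c["cy"],c["R"],c["t"])
print(sensors.get_obs(),bot.pinch_z)
E
```

```text
pics
scene 471.1299767478961 321.95391366951196 239.74369689153482 [[ 0.76382147 -0.64540961 -0.00481755]
 [-0.3451941  -0.40219645 -0.84798529]
 [ 0.54536025  0.64937235 -0.52999787]] [-0.39324541  0.23217399  0.77922869]
side 484.9480441561221 322.78671552083296 239.75869318213662 [[-0.99987392  0.00811969  0.01364587]
 [-0.00949955  0.3827453  -0.92380506]
 [-0.0127239  -0.92381822 -0.38261991]] [0.50521984 0.02982258 0.99086694]
wrist 354.0529221909531 313.7593751693044 242.326871036388 [[ 9.99998919e-01 -1.40190020e-03 -4.42853449e-04]
 [-1.19158784e-03 -9.49293518e-01  3.14388928e-01]
 [-8.61139809e-04 -3.14388060e-01 -9.49294162e-01]] [-0.55094532 -0.03988067  0.38088967]
{'time': 0.15, 'q': array([-1.65988587e-03,  5.00464054e+00,  1.00460147e+01,  9.51001600e+01,
       -3.28702163e-04,  9.00002142e+01]), 'qd': array([-0.1024771 , -0.02866665,  0.20815073,  0.04551534,  0.08555082,
        0.0438852 ]), 'joint_efforts': array([-3.04631758e-03, -5.20762289e+01,  4.65044117e+01,  1.38444663e-02,
       -2.16874664e-04, -1.82086734e-05]), 'ee_pos': array([ 5.49828291e-01, -1.75638125e-05,  2.30748594e-01]), 'tcp_rot': array([-1.79941214e+02,  3.28921776e-04,  8.99981262e+01]), 'wrist_force': array([ 0.97598456, -0.25222841,  0.27263712]), 'torque': array([0.04843204, 0.00812032, 0.01752208]), 'grasp_force': 0.0, 'opening': 0.08563845648241561} 0.0187
```

View pics/scene0.png

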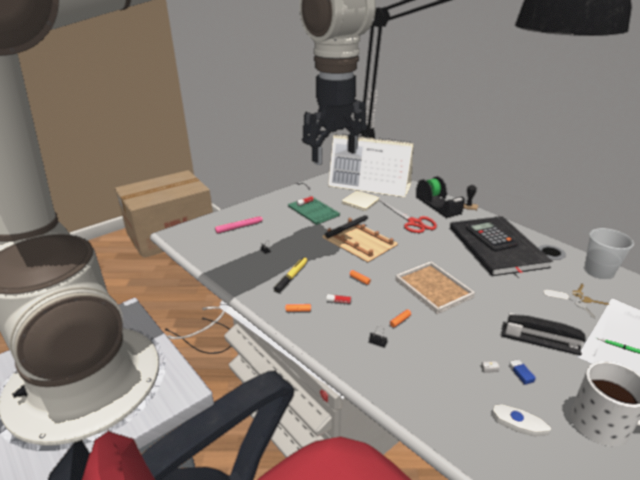

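View pics/wrist0.png

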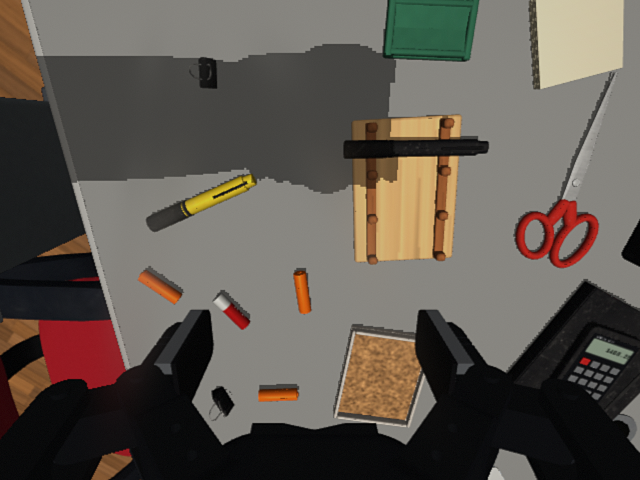

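View side.

The wrist view shows yellow highlighter (202,203), large/small clips (206,72) and (224,402), loose battery (232,311), the pen rest with its middle near (407,190), and the dish (381,377). Pink and the caddy lie toward the top, out of view. Next is the side view.

View pics/side0.png

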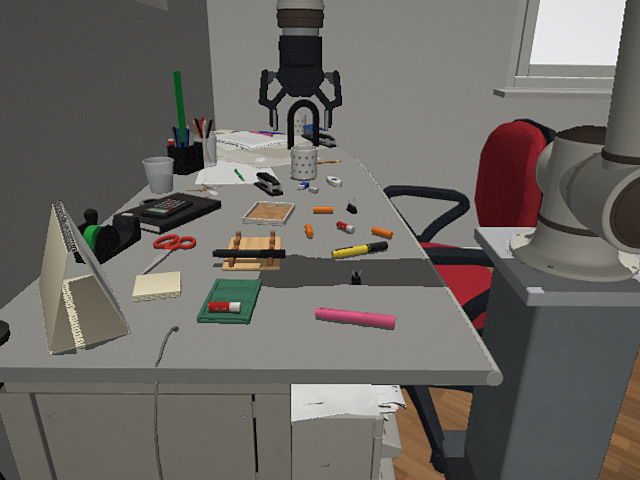

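```bash
cat > h.py <<'E'
from workcell import sensors, camera
import numpy as np, cv2
def bp(c,uv,z):
    uv=np.atleast_2d(np.array(uv,float)); R,t=np.array(c["R"]),np.array(c["t"])
    d=np.c_[(uv[:,0]-c["cx"])/c["fx"],(uv[:,1]-c["cy"])/c["fy"],np.ones(len(uv))]@R
    o=-R.T@t
    return (o+d*((z-o[2])/d[:,2])[:,None])
def seg(c,lo,hi,z,roi=None,amin=60):
    """Blobs in HSV range -> world centre/axis by back-projecting to height z, minAreaRect in mm"""
    m=cv2.inRange(cv2.cvtColor(c["img"],cv2.COLOR_RGB2HSV),np.array(lo),np.array(hi))
    if roi: k=np.zeros_like(m); k[roi[1]:roi[3],roi[0]:roi[2]]=255; m&=k
    m=cv2.morphologyEx(m,cv2.MORPH_CLOSE,np.ones((3,3)))
    n,l,s,_=cv2.connectedComponentsWithStats(m)
    for i in range(1,n):
        if s[i,4]<amin: continue
        v,u=np.nonzero(l==i); P=bp(c,np.c_[u,v],z)[:,:2]*1e3
        (x,y),(w,h),a=cv2.minAreaRect(P.astype(np.float32))
        if h>w: a+=90
        a=(a+90)%180-90
        print("px",(s[i,:2]+s[i,2:4]//2).tolist(),"n",s[i,4],"xy %.0f %.0f size %.0fx%.0f long-axis %.0f"%(x,y,max(w,h),min(w,h),a))
E
python3 - <<'E'
from h import *
w=camera("wrist"); s=camera("side")
def P(n,c,pts,z):
    q=bp(c,pts,z)[:,:2]*1e3; d=q[1]-q[0]; print(n,q.round(0).tolist(),"mean",q.mean(0).round(0),"ang %.0f len %.0f"%(np.degrees(np.arctan2(d[1],d[0])),np.hypot(*d)))
P("yellow",w,[(148,225),(256,181)],.009)
P("rest",w,[(352,122),(461,115),(452,262),(355,262)],.008)
P("teeth L",w,[(372,128),(371,175),(372,219),(372,259)],.024)
P("teeth R",w,[(447,124),(445,171),(442,215),(440,255)],.024)
P("dish",w,[(353,325),(428,333),(408,427),(334,414)],.014)
P("batt",w,[(215,296),(248,325)],.008)
P("clipA",w,[(200,87),(216,87)],.0); P("clipB",w,[(214,392),(233,414)],.01)
P("caddy",s,[(214,280),(261,280),(250,323),(197,320)],.0105)
P("caddyw",w,[(385,55),(474,62)],.0105)
P("pink",s,[(316,315),(396,322)],.009)
P("edge",w,[(25,0),(130,370)],0)
print("pink");seg(s,(160,90,80),(176,255,255),.009)
print("red side");seg(s,(0,180,60),(4,255,255),.012,(200,200,420,330),20)
for n,c,r in(("A",w,(180,50,230,100)),("B",w,(200,375,245,425)),("A2",s,(345,262,370,290)),("B2",s,(340,195,360,218))):
    x=cv2.resize(c["img"][r[1]:r[3],r[0]:r[2]],(300,300),interpolation=cv2.INTER_NEAREST); globals()[n]=x
cv2.imwrite("pics/c1.png",np.vstack([np.hstack([A,B]),np.hstack([A2,B2])])[:,:,::-1])
E
```

```text
yellow [[374.0, -20.0], [492.0, 27.0]] mean [433.   3.] ang 22 len 127
rest [[589.0, 84.0], [694.0, 90.0], [704.0, -63.0], [597.0, -63.0]] mean [646.  12.] ang 3 len 106
teeth L [[606.0, 78.0], [607.0, 35.0], [610.0, -10.0], [613.0, -53.0]] mean [609.  12.] ang -88 len 44
teeth R [[676.0, 82.0], [679.0, 38.0], [681.0, -6.0], [684.0, -49.0]] mean [680.  16.] ang -86 len 44
dish [[596.0, -139.0], [684.0, -150.0], [673.0, -290.0], [576.0, -269.0]] mean [ 632. -212.] ang -7 len 89
batt [[438.0, -105.0], [473.0, -143.0]] mean [ 455. -124.] ang -47 len 52
clipA [[441.0, 116.0], [456.0, 116.0]] mean [448. 116.] ang -0 len 16
clipB [[425.0, -238.0], [446.0, -273.0]] mean [ 436. -255.] ang -58 len 41
caddy [[696.0, 147.0], [614.0, 146.0], [615.0, 284.0], [695.0, 277.0]] mean [655. 213.] ang -179 len 81
caddyw [[617.0, 142.0], [699.0, 136.0]] mean [658. 139.] ang -4 len 83
pink [[518.0, 258.0], [398.0, 276.0]] mean [458. 267.] ang 171 len 121
edge [[289.0, 189.0], [318.0, -212.0]] mean [304. -12.] ang -86 len 403
pink
px [355, 317] n 889 xy 460 261 size 124x34 long-axis -12
red side
px [342, 225] n 41 xy 463 -125 size 36x21 long-axis 74
px [219, 306] n 175 xy 671 238 size 33x25 long-axis 1
```

View pics/c1.png

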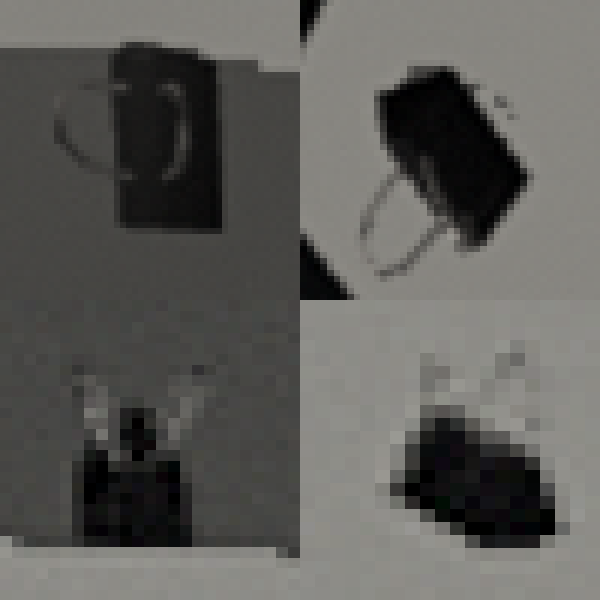

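Clip A (left) stands near (448,128) with its ends along world y. The larger clip B (right) is near (436,-255), turned about -58°. Yellow highlighter goes first.

```bash
cat >> h.py <<'E'
def to(x,y,z,yaw=None):
    """tool-axis slide (mm) and yaw (rad) from the measured pose to TCP x,y,z (mm); slide is in the axes AFTER the yaw"""
    o=sensors.get_obs(); p=o["ee_pos"]*1e3; a=o["tcp_rot"][2]
    b=a if yaw is None else yaw
    d=(b-a+180)%360-180; r=np.radians(b); e=np.array([x,y,z])-p
    print("t %.1f at %s yaw %.1f | turn %.3f slide x %.1f y %.1f z %.1f"%(o["time"],p.round(1),a,-np.radians(d),e[0]*np.cos(r)+e[1]*np.sin(r),e[0]*np.sin(r)-e[1]*np.cos(r),-e[2]), "tilt",o["tcp_rot"][:2].round(1))
E
python3 -m handwheel '{"gripper":[0.2,0.2,0.2,0.2,0.2,0.2,0.2,0.2],"slide":[[1,-29,15],[1,-29,15],[1,-29,15],[0,-30,15],[0,0,0],[0,0,0],[0,0,0],[0,0,0]],"yaw":[0,0,0,0,0.12,0.12,0.12,0.12]}' 40
python3 -m handwheel '{"gripper":[0.2,0.2,0.2,0.2,0.2,0.2,0.2,0.2],"slide":[[0,0,0],[0,0,0],[0,0,0],[0,0,0],[0,0,0],[0,0,0],[0,0,0],[0,0,0]],"yaw":[0.12,0.12,0.12,0.12,0.12,0.107,0,0]}'
python3 - <<'E'
from h import *
c=camera("wrist"); cv2.imwrite("pics/w1.png",c["img"][:,:,::-1])
to(433,3,4,22)
seg(c,(22,120,80),(35,255,255),.012)
E
```

```text
time: 0.92
ee_pos: [0.4327, 0.003, 0.1713]
tcp_rot: [180.0, -0.0, 62.2]
wrist_force: [0.8, 0.6, -0.3]
opening: 0.0514
grasp_force: 0.0
time: 1.58
ee_pos: [0.4329, 0.003, 0.1713]
tcp_rot: [-180.0, 0.0, 22.2]
wrist_force: [0.4, 0.1, 1.1]
opening: 0.0513
grasp_force: 0.0
t 1.6 at [432.9   3.  171.3] yaw 22.2 | turn 0.004 slide x 0.1 y -0.0 z 167.3 tilt [180.   0.]
px [311, 195] n 1410 xy 454 14 size 77x16 long-axis 23
```

View pics/w1.png

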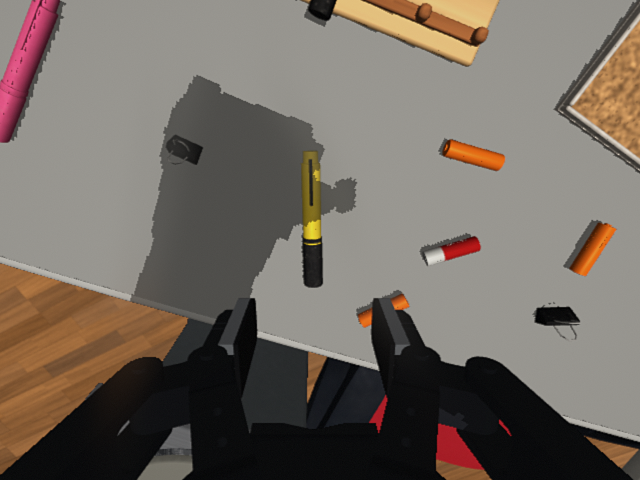

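The highlighter is in line with the open fingers, running from (311,152) to (313,287). I'll shift 2 mm, descend and grip.

```bash

python3 -m handwheel '{"gripper":[0.2,0.2,0.2,0.2,0.2,0.2,0.2,0.2],"slide":[[1,-2,30],[0,0,35],[0,0,35],[0,0,30],[0,0,20],[0,0,12],[0,0,5],[0,0,0]],"yaw":[0,0,0,0,0,0,0,0]}' 40
python3 -m handwheel '{"gripper":[-0.8,-0.8,-0.8,-0.8,-0.8,-0.8,-0.8,-0.8],"slide":[[0,0,0],[0,0,0],[0,0,0],[0,0,0],[0,0,0],[0,0,0],[0,0,-3],[0,0,-30]],"yaw":[0,0,0,0,0,0,0,0]}'
python3 -m handwheel '{"gripper":[-0.8,-0.8,-0.8,-0.8,-0.8,-0.8,-0.8,-0.8],"slide":[[0,0,-30],[0,0,-30],[0,0,-7],[0,0,0],[0,0,0],[0,0,0],[0,0,0],[0,0,0]],"yaw":[0,0,0,0.11,0.11,0.11,0,0]}'
python3 - <<'E'
from h import *
c=camera("wrist"); cv2.imwrite("pics/w2.png",c["img"][100:,80:560,::-1])
to(645,13.5,104,3.3)
E
```

```text
time: 2.3
ee_pos: [0.4329, 0.0052, 0.0039]
tcp_rot: [-180.0, 0.1, 22.1]
wrist_force: [-0.1, -0.3, -0.3]
opening: 0.0515
grasp_force: 0.0
time: 2.97
ee_pos: [0.4306, 0.0052, 0.034]
tcp_rot: [-179.9, 0.3, 22.0]
wrist_force: [0.4, -0.2, -1.1]
opening: 0.0164
grasp_force: 39.6
time: 3.63
ee_pos: [0.4331, 0.0052, 0.1043]
tcp_rot: [-180.0, 0.0, 3.3]
wrist_force: [0.7, 0.1, 0.1]
opening: 0.0157
grasp_force: 39.6
t 3.7 at [433.1   5.2 104.3] yaw 3.3 | turn 0.000 slide x 212.0 y 3.9 z 0.3 tilt [180.   0.]
```

View pics/w2.png

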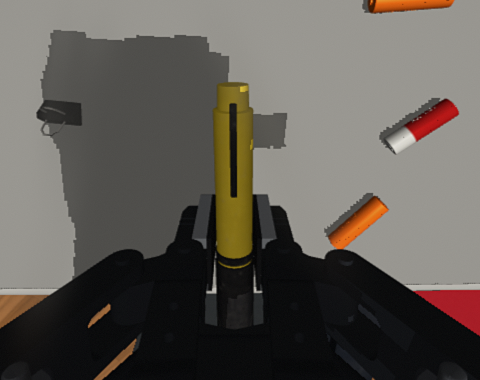

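```bash
python3 - <<'E'
from h import *
c=camera("wrist"); 
print(bp(c,[(312,183),(315,428)],.112)*1e3)
seg(c,(22,120,60),(35,255,255),.115)
E
python3 -m handwheel '{"gripper":[-0.8,-0.8,-0.8,-0.8,-0.8,-0.8],"slide":[[25,0,-10],[25,1,-10],[25,1,-10],[25,1,-10],[0,0,0],[0,0,0]],"yaw":[0,0,0,0,0,0]}'
python3 - <<'E'
from h import *
c=camera("wrist"); cv2.imwrite("pics/w3.png",c["img"][:400,:,::-1])
to(645,13.5,104,3.3)
E
```

```text
[[494.00968538   9.83516989 112.        ]
 [375.21865993   1.86419877 112.        ]]
px [313, 270] n 5754 xy 456 7 size 77x15 long-axis 4
px [314, 365] n 66 xy 414 5 size 13x3 long-axis -87
time: 4.23
ee_pos: [0.5338, 0.0076, 0.1439]
tcp_rot: [180.0, 0.0, 3.2]
wrist_force: [-0.5, 0.2, -0.4]
opening: 0.0162
grasp_force: 39.6
t 4.3 at [532.9   7.6 143.7] yaw 3.2 | turn -0.002 slide x 112.3 y 0.6 z 39.7 tilt [-1.8e+02  1.0e-01]
```

View pics/w3.png

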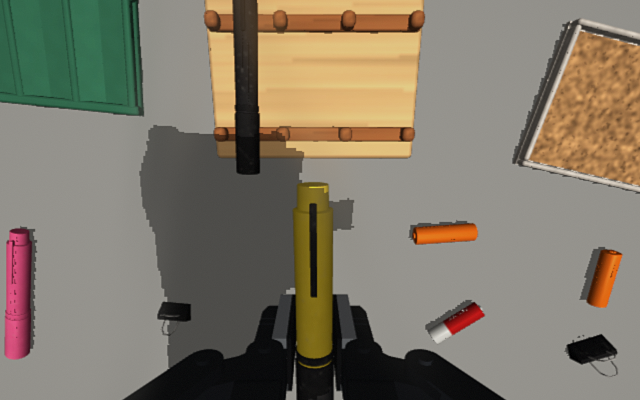

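The rest teeth (221–407,133) and (212–417,18), pink, both clips and the battery are all clear in this view. I'll measure them together.

```bash
python3 - <<'E'
from h import *
c=camera("wrist")
def P(n,pts,z):
    q=bp(c,pts,z)[:,:2]*1e3; d=q[-1]-q[0]; print(n,q.round(0).tolist(),"mean",q.mean(0).round(1),"ang %.1f len %.0f"%(np.degrees(np.arctan2(d[1],d[0])),np.hypot(*d)))
P("near",[(221,134),(284,133),(346,133),(407,133)],.02)
P("far",[(212,18),(280,18),(349,18),(417,18)],.02)
P("pink",[(18,357),(19,231)],.009)
P("small",[(159,312),(190,312)],.007)
P("large",[(570,347),(615,341)],.009)
P("dishnear",[(522,162),(579,22)],.014)
P("batt",[(432,338),(482,308)],.010)
P("caddycorner",[(140,114),(136,0)],.0105)
P("marker",[(247,172),(246,0)],.022)
seg(c,(160,90,60),(176,255,255),.010)
seg(c,(0,0,0),(180,255,40),.008,(150,290,200,330))
seg(c,(0,0,0),(180,255,40),.008,(560,325,625,370))
E
```

```text
near [[605.0, 79.0], [608.0, 34.0], [611.0, -11.0], [613.0, -55.0]] mean [609.3  11.6] ang -86.6 len 134
far [[678.0, 83.0], [680.0, 38.0], [683.0, -7.0], [685.0, -52.0]] mean [681.4  15.5] ang -86.9 len 135
pink [[397.0, 275.0], [520.0, 248.0]] mean [458.3 261.5] ang -12.0 len 126
small [[450.0, 141.0], [451.0, 114.0]] mean [450.4 127.6] ang -86.9 len 28
large [[435.0, -233.0], [443.0, -272.0]] mean [ 438.9 -252.2] ang -77.8 len 40
dishnear [[597.0, -146.0], [690.0, -162.0]] mean [ 643.6 -154.2] ang -9.9 len 95
batt [[438.0, -104.0], [471.0, -143.0]] mean [ 454.3 -123.8] ang -50.1 len 51
caddycorner [[616.0, 140.0], [688.0, 136.0]] mean [651.7 137.9] ang -3.6 len 72
marker [[579.0, 60.0], [689.0, 60.0]] mean [634.  60.] ang 0.0 len 109
px [18, 293] n 3177 xy 459 261 size 132x22 long-axis -12
px [174, 311] n 539 xy 453 128 size 28x18 long-axis 86
px [592, 348] n 907 xy 434 -254 size 41x26 long-axis -66
```

```bash

python3 -m handwheel '{"gripper":[-0.8,-0.8,-0.8,-0.8,-0.8,-0.8,-0.8,-0.8],"slide":[[28,0.6,10],[28,0,10],[28,0,10],[27.5,0,10],[0,0,25],[0,0,25],[0,0,15],[0,0,8]],"yaw":[0,0,0,0,0,0,0,0]}'
python3 -m handwheel '{"gripper":[-0.8,-0.8,-0.8,-0.8],"slide":[[0,0,6],[0,0,4],[0,0,2],[0,0,0]],"yaw":[0,0,0,0]}'
python3 - <<'E'
from h import *
to(644.5,13.5,19,3.3)
E
```

```text
time: 5.0
ee_pos: [0.6423, 0.013, 0.0284]
tcp_rot: [-180.0, 0.2, 3.1]
wrist_force: [-0.5, 0.1, 0.3]
opening: 0.0159
grasp_force: 39.6
time: 5.33
ee_pos: [0.6448, 0.013, 0.0203]
tcp_rot: [180.0, -0.1, 3.1]
wrist_force: [0.6, 0.4, -0.7]
opening: 0.0159
grasp_force: 39.6
t 5.3 at [644.8  13.   20.3] yaw 3.1 | turn -0.004 slide x -0.3 y -0.5 z 1.3 tilt [ 1.8e+02 -1.0e-01]
```

```bash

python3 -m handwheel '{"gripper":[-0.8,-0.8,-0.8,-0.8],"slide":[[0,-0.5,1],[0,0,1],[0,0,0.5],[0,0,0]],"yaw":[0,0,0,0]}'
python3 -m handwheel '{"gripper":[-0.3,-0.3,-0.3,-0.3,-0.3,-0.3,-0.3,-0.3],"slide":[[0,0,0],[0,0,0],[0,0,0],[0,0,-5],[0,0,-15],[0,0,-30],[0,0,-35],[0,0,-35]],"yaw":[0,0,0,0,0,0,0,0]}'
python3 - <<'E'
from h import *
to(459,261.5,138,-12)
E
```

```text
time: 5.67
ee_pos: [0.6451, 0.0133, 0.0198]
tcp_rot: [180.0, -0.2, 3.1]
wrist_force: [-6.3, -1.7, 15.3]
opening: 0.0159
grasp_force: 41.4
time: 6.33
ee_pos: [0.6439, 0.0135, 0.1379]
tcp_rot: [-180.0, 0.1, 3.1]
wrist_force: [1.1, -0.8, 0.2]
opening: 0.0299
grasp_force: 0.0
t 6.3 at [643.9  13.5 137.9] yaw 3.1 | turn 0.263 slide x -232.4 y -204.1 z -0.1 tilt [-1.8e+02  1.0e-01]
```

```bash

python3 -m handwheel '{"gripper":[0.2,0.2,0.2,0.2,0.2,0.2,0.2,0.2],"slide":[[0,0,0],[0,0,0],[0,0,0],[-29,-25.5,0],[-29,-25.5,0],[-29,-25.5,0],[-29,-25.5,0],[-29,-25.5,0]],"yaw":[0.088,0.088,0.087,0,0,0,0,0]}'
python3 -m handwheel '{"gripper":[0.2,0.2,0.2,0.2,0.2,0.2],"slide":[[-29,-25.5,0],[-29,-25.5,0],[-29,-25.5,0],[0,0,0],[0,0,0],[0,0,0]],"yaw":[0,0,0,0,0,0]}'
python3 - <<'E'
from h import *
c=camera("wrist"); s=camera("side"); cv2.imwrite("pics/w4.png",np.hstack([c["img"][:400,:420],s["img"][80:480,180:480]])[:,:,::-1])
to(459,261.5,4,-12)
seg(c,(160,90,60),(176,255,255),.011)
E
```

```text
time: 7.0
ee_pos: [0.4997, 0.0262, 0.1458]
tcp_rot: [-174.7, 0.3, 0.0]
wrist_force: [0.4, -0.2, 0.4]
opening: 0.0515
grasp_force: 0.0
time: 7.5
ee_pos: [0.4146, 0.0573, 0.1546]
tcp_rot: [-172.9, 0.2, 3.1]
wrist_force: [0.7, -0.2, -0.1]
opening: 0.0516
grasp_force: 0.0
t 7.6 at [414.8  57.1 154. ] yaw 3.0 | turn 0.262 slide x 0.7 y -209.1 z 150.0 tilt [-172.8    0.3]
px [103, 151] n 3235 xy 460 261 size 125x22 long-axis -12
```

View pics/w4.png

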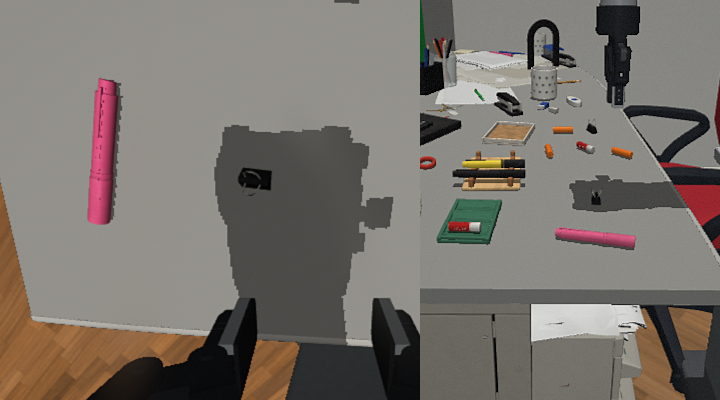

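Yellow lies across the rest. The wrist ran into the last joint's limit (tilted 7°), so I'll use the half-turned grasp instead.

```bash

python3 -m handwheel '{"gripper":[0.2,0.2,0.2,0.2,0.2,0.2,0.2,0.2],"slide":[[0,0,0],[0,0,0],[0,0,0],[0,0,0],[0,0,0],[0,0,0],[0,0,0],[0,0,0]],"yaw":[-0.12,-0.12,-0.12,-0.12,-0.12,-0.12,-0.12,-0.12]}'
python3 - <<'E'
from h import *
to(460,261.5,138,168); print(sensors.get_obs()["q"].round(1))
E
```

```text
time: 8.27
ee_pos: [0.4147, 0.0571, 0.1536]
tcp_rot: [-175.6, -5.7, 58.1]
wrist_force: [0.8, 0.1, -0.0]
opening: 0.0514
grasp_force: 0.0
t 8.3 at [414.7  57.1 153.6] yaw 58.1 | turn -1.918 slide x -1.8 y 209.4 z 15.6 tilt [-175.6   -5.7]
[  3.  -13.8 -16.4  87.8   7.2 124.6]
```

```bash
cat >> h.py <<'E'
def tilt():
    from scipy.spatial.transform import Rotation as Ro
    o=sensors.get_obs(); z=Ro.from_euler("xyz",o["tcp_rot"],degrees=True).as_matrix()[:,2]
    print("t %.1f"%o["time"],"z",z.round(4),"az %.1f tilt az %.1f"%(np.degrees(np.arctan2(o["ee_pos"][1],o["ee_pos"][0])),np.degrees(np.arctan2(-z[0],z[1]))),"pos",(o["ee_pos"]*1e3).round(1),"yaw %.1f"%o["tcp_rot"][2],"q",o["q"].round(1))
E
for i in 1 2 3 4 5; do python3 -m handwheel '{"gripper":[0.2,0.2,0.2,0.2,0.2,0.2,0.2,0.2],"slide":[[0,0,0],[0,0,0],[0,0,0],[0,0,0],[0,0,0],[0,0,0],[0,0,0],[0,0,0]],"yaw":[-0.12,-0.12,-0.12,-0.12,-0.12,-0.12,-0.12,-0.12]}' >/dev/null; done
python3 -c "from h import *; tilt()"
```

```text
t 11.6 z [-0.0128  0.1241 -0.9922] az 7.8 tilt az 5.9 pos [414.7  57.  153.6] yaw -26.4 q [   3.   -13.8  -16.4   87.8    7.2 -150.4]
```

```bash

python3 -m handwheel '{"gripper":[0.2,0.2,0.2,0.2,0.2,0.2],"slide":[[0,0,0],[0,0,0],[0,0,0],[0,0,0],[0,0,0],[0,0,0]],"yaw":[-0.12,-0.12,-0.12,-0.12,-0.1,0]}' >/dev/null
python3 -c "from h import *; tilt()"
python3 -m handwheel '{"gripper":[0.2,0.2],"slide":[[0,0,0],[0,0,0]],"yaw":[-0.12,0]}' >/dev/null
python3 -c "from h import *; tilt()"
```

```text
t 12.1 z [-0.0096  0.1137 -0.9935] az 9.9 tilt az 4.8 pos [413.3  72.3 153.7] yaw 5.4 q [   5.5  -14.1  -16.6   87.4    6.6 -179.9]
t 12.3 z [-0.0019  0.0932 -0.9956] az 14.1 tilt az 1.2 pos [407.7 102.6 153.8] yaw 10.5 q [  10.5  -14.7  -17.    86.9    5.3 -180. ]
```

```bash

python3 -m handwheel '{"gripper":[0.2,0.2,0.2,0.2],"slide":[[0,25,0],[0,25,0],[0,25,0],[0,0,0]],"yaw":[0,0,0,0]}' >/dev/null
python3 -c "from h import *; tilt()"
python3 -m handwheel '{"gripper":[0.2,0.2],"slide":[[0,0,0],[0,0,0]],"yaw":[-0.12,0]}' >/dev/null
python3 -c "from h import *; tilt()"
```

```text
t 12.6 z [ 0.0067  0.0597 -0.9982] az 9.3 tilt az -6.4 pos [413.8  67.9 147.3] yaw 7.0 q [   7.   -14.8  -17.7   86.3    3.3 -179.9]
t 12.8 z [ 0.0134  0.0403 -0.9991] az 13.8 tilt az -18.4 pos [407.  100.1 147.8] yaw 12.3 q [  12.4  -15.2  -17.9   86.     2.1 -179.9]
```

```bash

python3 -m handwheel '{"gripper":[0.2,0.2,0.2,0.2,0.2,0.2,0.2,0.2],"slide":[[0,0,0],[0,0,0],[0,0,0],[0,0,0],[0,0,0],[0,0,0],[18,34,0],[18,34,0]],"yaw":[0.12,0.12,0.12,0.12,0.12,0.12,0,0]}' >/dev/null
python3 -m handwheel '{"gripper":[0.2,0.2,0.2,0.2,0.2],"slide":[[18,34,0],[18,34,0],[18,34,0],[18,34,0],[0,0,0]],"yaw":[0,0,0,0,0]}' >/dev/null
python3 -c "from h import *; tilt()"
```

```text
t 13.8 z [ 0.0135  0.0389 -0.9992] az -18.9 tilt az -19.2 pos [ 401.8 -137.7  138.1] yaw -29.5 q [ -20.5  -13.1  -17.3   85.8    2.4 -171. ]
```

```bash

python3 -m handwheel '{"gripper":[0.2,0.2,0.2,0.2],"slide":[[0,0,0],[0,0,0],[0,0,0],[0,0,0]],"yaw":[-0.12,-0.1,-0.1,0]}' >/dev/null
python3 -c "from h import *; tilt()"
```

```text
t 14.2 z [ 0.0073  0.0119 -0.9999] az -12.6 tilt az -31.3 pos [413.  -92.5 138.5] yaw -13.2 q [ -13.1  -13.6  -17.6   85.7    0.8 -179.9]
```

```bash

python3 -m handwheel '{"gripper":[0.2,0.2],"slide":[[0,0,0],[0,0,0]],"yaw":[-0.07,0]}' >/dev/null
python3 -c "from h import *; tilt(); to(460,261,138,168)"
```

```text
t 14.3 z [ 5.1e-03 -9.0e-04 -1.0e+00] az -10.4 tilt az -99.8 pos [416.  -76.1 138.6] yaw -10.4 q [ -10.4  -13.7  -17.7   85.7    0.  -179.9]
t 14.3 at [416.  -76.1 138.6] yaw -10.4 | turn -3.114 slide x 27.0 y 338.9 z 0.6 tilt [-180.    -0.3]
```

```bash

for i in 1 2 3; do python3 -m handwheel '{"gripper":[0.2,0.2,0.2,0.2,0.2,0.2,0.2,0.2],"slide":[[0,0,0],[0,0,0],[0,0,0],[0,0,0],[0,0,0],[0,0,0],[0,0,0],[0,0,0]],"yaw":[0.122,0.122,0.122,0.122,0.122,0.122,0.122,0.122]}' >/dev/null; done
python3 -m handwheel '{"gripper":[0.2,0.2,0.2,0.2,0.2,0.2,0.2,0.2],"slide":[[0,0,0],[0,0,0],[3,37,0],[3,37,0],[3,37,0],[3,37,0],[3,37,0],[3,37,0]],"yaw":[0.122,0.12,0,0,0,0,0,0]}' >/dev/null
python3 -m handwheel '{"gripper":[0.2,0.2,0.2,0.2],"slide":[[3,37,0],[3,37,0],[3,37,0],[0,0,0]],"yaw":[0,0,0,0]}' >/dev/null
python3 - <<'E'
from h import *
tilt(); to(460,261,5,168); c=camera("wrist"); seg(c,(160,90,60),(176,255,255),.011)
E
```

```text
t 17.4 z [ 4.6e-03  4.0e-04 -1.0e+00] az 29.3 tilt az -85.2 pos [460.4 258.2 137.5] yaw 167.9 q [29.3  0.8 -4.6 84.3 -0.1 41.4]
t 17.4 at [460.4 258.2 137.5] yaw 167.9 | turn -0.002 slide x 1.0 y 2.7 z 132.5 tilt [179.9   0.3]
px [318, 226] n 3112 xy 462 261 size 125x17 long-axis -13
```

```bash

python3 -m handwheel '{"gripper":[0.2,0.2,0.2,0.2,0.2,0.2,0.2,0.2],"slide":[[0,3,25],[0,0,30],[0,0,30],[0,0,25],[0,0,12],[0,0,7],[0,0,4],[0,0,0]],"yaw":[0,0,0,0,0,0,0,0]}' 40
python3 -m handwheel '{"gripper":[-0.8,-0.8,-0.8,-0.8,-0.8,-0.8,-0.8,-0.8],"slide":[[0,0,0],[0,0,0],[0,0,0],[0,0,0],[0,0,0],[0,0,0],[0,0,-3],[0,0,-30]],"yaw":[0,0,0,0,0,0,0,0]}'
python3 -m handwheel '{"gripper":[-0.8,-0.8,-0.8,-0.8,-0.8,-0.8,-0.8,-0.8],"slide":[[0,0,-30],[0,0,-30],[0,0,-30],[0,0,-15],[0,0,0],[0,0,0],[0,0,0],[0,0,0]],"yaw":[0,0,0,0,-0.09,-0.09,-0.09,0]}'
python3 - <<'E'
from h import *
tilt(); to(647.8,-31.5,139,183.2); c=camera("wrist"); cv2.imwrite("pics/w5.png",c["img"][:,:,::-1]);seg(c,(160,90,60),(176,255,255),.147)
E
```

```text
time: 18.07
ee_pos: [0.4615, 0.2565, 0.0059]
tcp_rot: [180.0, 0.3, 167.8]
wrist_force: [0.1, -0.7, 0.3]
opening: 0.0513
grasp_force: 0.0
time: 18.73
ee_pos: [0.4584, 0.2556, 0.0344]
tcp_rot: [-179.7, -0.0, 167.8]
wrist_force: [-0.4, 0.0, -1.0]
opening: 0.0161
grasp_force: 39.1
time: 19.4
ee_pos: [0.4603, 0.2571, 0.1438]
tcp_rot: [-179.9, 0.3, -176.5]
wrist_force: [-0.5, 0.3, 0.7]
opening: 0.0158
grasp_force: 39.1
t 19.4 z [ 5.4e-03 -9.0e-04 -1.0e+00] az 29.2 tilt az -99.7 pos [460.3 257.1 143.8] yaw -176.5 q [29.3  0.7 -4.  85.  -0.2 25.8]
t 19.4 at [460.3 257.1 143.8] yaw -176.5 | turn 0.006 slide x -171.1 y -298.6 z 4.8 tilt [-179.9    0.3]
px [314, 298] n 9611 xy 461 257 size 128x18 long-axis 3
```

View pics/w5.png

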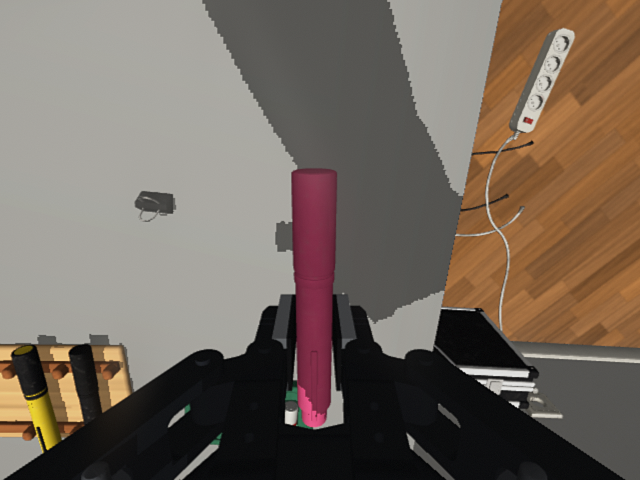

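Pink is held at mid-length, from (314,170) to (314,427), and yellow rests beside the marker at lower left. Now I'll carry pink to the -45 place.

```bash
python3 - <<'E'
from h import *
c=camera("wrist")
for z in (.147,.155): print(bp(c,[(314,170),(314,427)],z).round(4).tolist())
E
python3 -m handwheel '{"gripper":[-0.8,-0.8,-0.8,-0.8,-0.8,-0.8,-0.8,-0.8],"slide":[[-19,-33,0],[-19,-33,0],[-19,-33,0],[-19,-33,0],[-19,-33,0],[-19,-33,0],[-19,-33,0],[-19,-33,0]],"yaw":[0.006,0,0,0,0,0,0,0]}'
python3 -m handwheel '{"gripper":[-0.8,-0.8,-0.8,-0.8,-0.8],"slide":[[-19,-34,0],[0,0,30],[0,0,30],[0,0,0],[0,0,0]],"yaw":[0,0,0,0,0]}'
python3 - <<'E'
from h import *
tilt(); to(647.8,-31.5,20,183.2)
s=camera("side"); x=cv2.resize(s["img"][200:290,190:320],None,fx=5,fy=5,interpolation=cv2.INTER_CUBIC); cv2.imwrite("pics/s5.png",x[:,:,::-1])
E
```

```text
[[0.3977, 0.254, 0.147], [0.5253, 0.261, 0.147]]
[[0.3967, 0.254, 0.155], [0.517, 0.2605, 0.155]]
time: 20.17
ee_pos: [0.6266, -0.0005, 0.1445]
tcp_rot: [-179.9, 0.3, -177.2]
wrist_force: [-0.0, 1.0, -0.1]
opening: 0.016
grasp_force: 39.2
time: 20.58
ee_pos: [0.6456, -0.0318, 0.0832]
tcp_rot: [-179.9, 0.1, -177.2]
wrist_force: [0.5, 1.0, 0.5]
opening: 0.0161
grasp_force: 39.2
t 20.6 z [ 1.1e-03 -9.0e-04 -1.0e+00] az -2.8 tilt az -127.3 pos [645.6 -31.8  83.2] yaw -177.2 q [-2.8 17.7  8.5 80.7 -0.  -5.6]
t 20.6 at [645.6 -31.8  83.2] yaw -177.2 | turn -0.007 slide x -2.2 y 0.1 z 63.2 tilt [-1.799e+02  1.000e-01]
```

```bash

python3 -m handwheel '{"gripper":[-0.8,-0.8,-0.8,-0.8,-0.8,-0.8,-0.8,-0.8],"slide":[[-2,0,20],[0,0,20],[0,0,10],[0,0,6],[0,0,3],[0,0,2],[0,0,1.5],[0,0,0]],"yaw":[0,0,0,0,0,0,0,0]}'
python3 -m handwheel '{"gripper":[-0.8,-0.8,-0.8],"slide":[[0,0,1],[0,0,0.5],[0,0,0]],"yaw":[0,0,0]}'
```

```text
time: 21.3
ee_pos: [0.6496, -0.0317, 0.023]
tcp_rot: [-179.9, 0.3, -177.1]
wrist_force: [0.4, 0.5, 0.7]
opening: 0.0163
grasp_force: 39.2
time: 21.55
ee_pos: [0.6493, -0.0318, 0.0209]
tcp_rot: [-179.9, 0.3, -177.1]
wrist_force: [0.6, 1.1, -0.4]
opening: 0.0157
grasp_force: 39.3
```

```bash

python3 -m handwheel '{"gripper":[-0.8,-0.8,-0.8,-0.8],"slide":[[1,0,1],[0,0,0.5],[0,0,0.5],[0,0,0]],"yaw":[0,0,0,0]}'
python3 -m handwheel '{"gripper":[-0.3,-0.3,-0.3,-0.3,-0.3,-0.3,-0.3,-0.3],"slide":[[0,0,0],[0,0,0],[0,0,0],[0,0,-5],[0,0,-15],[0,0,-30],[0,0,-35],[0,0,-35]],"yaw":[0,0,0,0,0,0,0,0]}'
python3 - <<'E'
from h import *
tilt(); to(451,128,138,180)
E
```

```text
time: 21.88
ee_pos: [0.6493, -0.0318, 0.0208]
tcp_rot: [-179.9, 0.5, -177.1]
wrist_force: [-0.3, 0.5, 10.2]
opening: 0.0161
grasp_force: 40.5
time: 22.55
ee_pos: [0.6469, -0.0316, 0.1396]
tcp_rot: [-179.9, 0.2, -177.1]
wrist_force: [0.3, -0.4, 1.1]
opening: 0.03
grasp_force: 0.0
t 22.6 z [ 0.0035 -0.001  -1.    ] az -2.8 tilt az -106.5 pos [646.9 -31.6 139.6] yaw -177.1 q [-2.8 17.5 14.4 86.7 -0.  -5.7]
t 22.6 at [646.9 -31.6 139.6] yaw -177.1 | turn 0.051 slide x 195.9 y 159.6 z 1.6 tilt [-179.9    0.2]
```

```bash

python3 -m handwheel '{"gripper":[0.2,0.2,0.2,0.2,0.2,0.2,0.2,0.2],"slide":[[0,0,0],[34,25,0],[34,25,0],[34,25,0],[34,25,0],[34,25,0],[34,25,0],[0,0,0]],"yaw":[0.1,0,0,0,0,0,0,0]}'
python3 -m handwheel '{"gripper":[0.2,0.2,0.2],"slide":[[0,0,20],[0,0,0],[0,0,0]],"yaw":[0,0,0]}' >/dev/null
python3 - <<'E'
from h import *
c=camera("wrist"); s=camera("side"); tilt(); to(451,128,4,177)
a=cv2.resize(c["img"][100:400,160:460],(400,400)); b=cv2.resize(s["img"][200:290,200:290],(400,400),interpolation=cv2.INTER_CUBIC)
cv2.imwrite("pics/w6.png",np.hstack([a,b])[:,:,::-1])
seg(c,(0,0,0),(180,255,40),.007,(240,100,380,290))
E
```

```text
time: 23.22
ee_pos: [0.4493, 0.1289, 0.1381]
tcp_rot: [180.0, 0.2, 177.4]
wrist_force: [0.3, -0.3, 0.9]
opening: 0.0511
grasp_force: 0.0
t 23.6 z [ 0.0051 -0.0011 -1.    ] az 15.5 tilt az -102.6 pos [454.1 125.7 118.1] yaw 177.2 q [ 15.6  -6.8 -14.1  82.5  -0.1  18.4]
t 23.6 at [454.1 125.7 118.1] yaw 177.2 | turn 0.003 slide x 3.2 y 2.1 z 114.1 tilt [-179.9    0.3]
px [316, 229] n 677 xy 448 128 size 24x16 long-axis 87
```

View pics/w6.png

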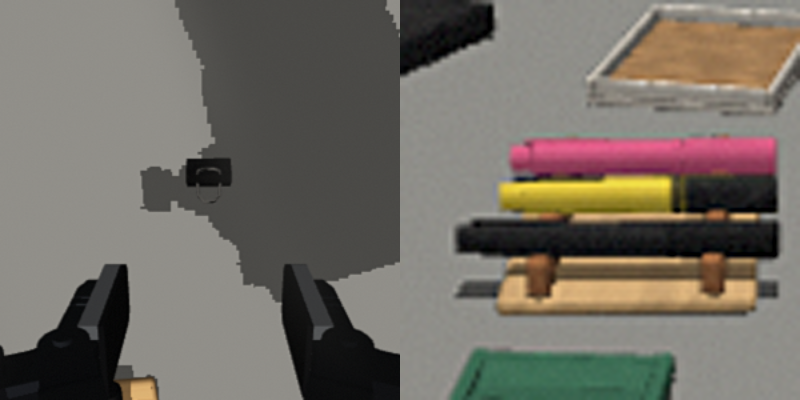

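Both pens lie across both rails. The small clip shows at crop (208,172), which gives about (449.5,128) at 87°. I'll grip it end to end.

```bash

python3 -m handwheel '{"gripper":[0.2,0.2,0.2,0.2,0.2,0.2,0.2,0.2],"slide":[[4.5,2,25],[0,0,30],[0,0,25],[0,0,16],[0,0,9],[0,0,5],[0,0,4],[0,0,0]],"yaw":[0,0,0,0,0,0,0,0]}' 30
python3 -c "from h import *; to(449.5,128,3,177)"
python3 -m handwheel '{"gripper":[-0.8,-0.8,-0.8,-0.8,-0.8,-0.8,-0.8,-0.8],"slide":[[0,0,0],[0,0,0],[0,0,0],[0,0,0],[0,0,0],[0,0,-3],[0,0,-20],[0,0,-30]],"yaw":[0,0,0,0,0,0,0,0]}'
python3 -m handwheel '{"gripper":[-0.8,-0.8,-0.8,-0.8],"slide":[[0,0,-30],[0,0,-20],[0,0,0],[0,0,0]],"yaw":[0,0,0,0]}'
python3 - <<'E'
from h import *
c=camera("wrist");  tilt()
cv2.imwrite("pics/w7.png",cv2.resize(c["img"][250:450,220:420],(400,400))[:,:,::-1])
E
```

```text
time: 24.23
ee_pos: [0.4504, 0.1281, 0.0038]
tcp_rot: [-180.0, 0.3, 177.2]
wrist_force: [-0.6, -0.8, 0.5]
opening: 0.0507
grasp_force: 0.0
t 24.2 at [450.4 128.1   3.8] yaw 177.2 | turn 0.003 slide x 0.9 y -0.1 z 0.8 tilt [-180.     0.3]
time: 24.9
ee_pos: [0.4479, 0.1277, 0.0548]
tcp_rot: [-179.9, 0.0, 177.2]
wrist_force: [1.4, 0.9, -0.2]
opening: 0.0237
grasp_force: 29.6
time: 25.23
ee_pos: [0.4501, 0.1285, 0.1076]
tcp_rot: [-180.0, 0.4, 177.2]
wrist_force: [0.2, -0.4, -0.6]
opening: 0.0236
grasp_force: 29.6
t 25.3 z [ 0.0052 -0.001  -1.    ] az 15.9 tilt az -101.0 pos [449.4 128.2 106.3] yaw 177.2 q [ 16.   -7.3 -15.8  81.2  -0.1  18.8]
```

View pics/w7.png

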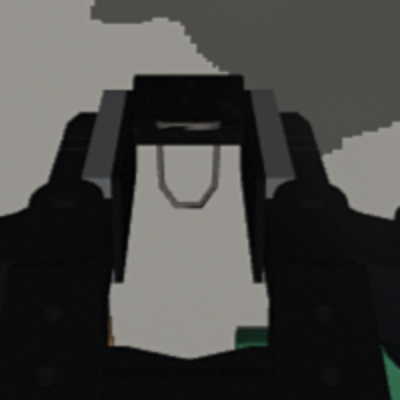

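The small clip is held square and upright between the pads, handles up. I'll carry it to a spot where I can view the dish and the large clip.

```bash

python3 -m handwheel '{"gripper":[-0.8,-0.8,-0.8,-0.8,-0.8,-0.8,-0.8,-0.8],"slide":[[0,0,0],[0,0,0],[0,0,0],[0,0,0],[0,0,0],[0,0,0],[0,0,0],[0,0,0]],"yaw":[0.12,0.12,0.12,0.12,0.12,0.12,0.12,0.12]}' >/dev/null
python3 -m handwheel '{"gripper":[-0.8,-0.8,-0.8,-0.8,-0.8,-0.8,-0.8,-0.8],"slide":[[0,0,0],[0,0,0],[0,0,0],[0,0,0],[0,0,0],[0,0,0],[-34,16,-10],[-34,16,-10]],"yaw":[0.12,0.12,0.12,0.12,0.12,0.115,0,0]}' 
python3 -m handwheel '{"gripper":[-0.8,-0.8,-0.8,-0.8,-0.8,-0.8,-0.8,-0.8],"slide":[[-34,16,-10],[-34,16,-10],[-34,16,-10],[-34,16,-10],[-34,16,-10],[-34,16,-5],[-34,16,0],[-34,16,0]],"yaw":[0,0,0,0,0,0,0,0]}' >/dev/null
python3 -m handwheel '{"gripper":[-0.8,-0.8,-0.8],"slide":[[-34,15,0],[0,0,0],[0,0,0]],"yaw":[0,0,0]}' >/dev/null
python3 - <<'E'
from h import *
tilt(); c=camera("wrist"); cv2.imwrite("pics/w8.png",c["img"][:,:,::-1])
E
```

```text
time: 26.62
ee_pos: [0.4694, 0.0565, 0.1248]
tcp_rot: [179.9, 0.1, 81.4]
wrist_force: [-0.3, 0.5, 0.1]
opening: 0.0235
grasp_force: 29.6
t 27.5 z [ 1.3e-03  8.0e-04 -1.0e+00] az -25.5 tilt az -59.3 pos [ 564.4 -269.4  179.5] yaw 81.1 q [-25.5  14.7  15.4  90.7   0.1  73.4]
```

View pics/w8.png

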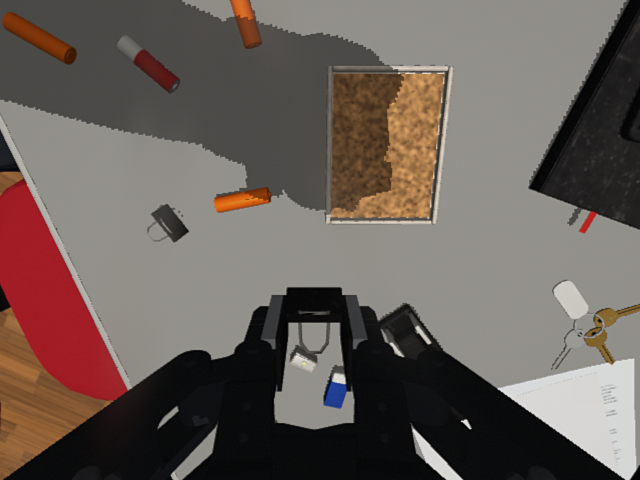

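The dish rim runs (328,66)–(451,66)–(435,223)–(326,222). The large clip body is centred near (170,223).

```bash
python3 - <<'E'
from h import *
c=camera("wrist")
q=bp(c,[(328,66),(451,66),(435,223),(326,222)],.014)[:,:2]*1e3; print(q.round(0).tolist(),q.mean(0).round(1))
f=bp(c,[(333,72),(446,72),(432,218),(331,219)],.012)[:,:2]*1e3; print(f.round(0).tolist(),f.mean(0).round(1))
ang=lambda a,b:np.degrees(np.arctan2(*(b-a)[::-1])).round(1)
print(ang(q[0],q[1]),ang(q[3],q[2]),ang(q[3],q[0])-90,ang(q[2],q[1])-90)
seg(c,(0,0,0),(180,255,60),.009,(145,200,192,245))
seg(c,(0,180,60),(5,255,255),.010,(100,20,200,110))
x=np.array([635,-215]);to(640,-188,120,81)
E
```

```text
[[597.0, -146.0], [693.0, -161.0], [674.0, -288.0], [577.0, -272.0]] [ 635.1 -216.6]
[[600.0, -150.0], [690.0, -164.0], [672.0, -284.0], [582.0, -270.0]] [ 635.8 -217.2]
-8.9 -9.5 -9.0 -8.400000000000006
px [171, 224] n 568 xy 436 -252 size 32x18 long-axis -66
px [142, 59] n 107 xy 451 -118 size 11x7 long-axis 29
px [167, 78] n 292 xy 465 -133 size 18x12 long-axis -50
t 27.6 at [ 564.5 -267.4  181.1] yaw 81.2 | turn 0.004 slide x 90.2 y 62.1 z 61.1 tilt [179.8  -0. ]
```

```bash

python3 -m handwheel '{"gripper":[-0.8,-0.8,-0.8,-0.8,-0.8,-0.8,-0.8,-0.8],"slide":[[30,20,20],[30,21,20],[31,21,20],[0,0,30],[0,0,30],[0,0,20],[0,0,10],[0,0,0]],"yaw":[0,0,0,0,0,0,0,0]}'
python3 -m handwheel '{"gripper":[-0.8,-0.8,-0.8,-0.8,-0.8],"slide":[[0,0,8],[0,0,6],[0,0,3],[0,0,2],[0,0,0]],"yaw":[0,0,0,0,0]}'
python3 -c "from h import *; to(640,-187,10,81)"
```

```text
time: 28.3
ee_pos: [0.6388, -0.1865, 0.0307]
tcp_rot: [179.9, -0.0, 81.3]
wrist_force: [-0.3, 0.2, -0.3]
opening: 0.0235
grasp_force: 29.7
time: 28.72
ee_pos: [0.6406, -0.1884, 0.0143]
tcp_rot: [179.7, 0.0, 81.2]
wrist_force: [-0.2, 0.1, -0.0]
opening: 0.0235
grasp_force: 29.7
t 28.7 at [ 640.6 -188.4   14.3] yaw 81.2 | turn 0.004 slide x 1.2 y -0.8 z 4.3 tilt [179.7   0. ]
```

```bash

python3 -m handwheel '{"gripper":[-0.8,-0.8,-0.8,-0.8,-0.8],"slide":[[0,0,2],[0,0,1],[0,0,1],[0,0,0.5],[0,0,0]],"yaw":[0,0,0,0,0]}'

```

```text
time: 29.13
ee_pos: [0.6407, -0.1883, 0.0107]
tcp_rot: [179.7, 0.0, 81.2]
wrist_force: [-2.6, 1.4, 6.1]
opening: 0.0236
grasp_force: 30.2
```

```bash

python3 -m handwheel '{"gripper":[-0.2,-0.2,-0.2,-0.2,-0.2,-0.2,-0.2,-0.2],"slide":[[0,0,0],[0,0,0],[0,0,0],[0,0,-3],[0,0,-10],[0,0,-30],[0,0,-35],[0,0,-30]],"yaw":[0,0,0,0,0,0,0,0]}'
python3 -m handwheel '{"gripper":[0.3,0.3,0.3,0.3,0.3,0.3,0.3,0.3],"slide":[[0,0,0],[0,0,0],[0,0,0],[0,0,0],[0,0,0],[0,0,0],[0,0,0],[0,0,0]],"yaw":[0.125,0.125,0.125,0.125,0.125,0.125,0.125,0.122]}' >/dev/null
python3 -c "from h import *; to(436,-252,100,24)"
```

```text
time: 29.8
ee_pos: [0.6398, -0.188, 0.1203]
tcp_rot: [179.7, 0.0, 81.2]
wrist_force: [1.3, 0.1, -0.3]
opening: 0.0345
grasp_force: 0.0
t 30.5 at [ 640.1 -188.1  118.7] yaw 23.8 | turn -0.004 slide x -212.4 y -24.7 z 18.7 tilt [179.8  -0.3]
```

```bash

python3 -m handwheel '{"gripper":[0.3,0.3,0.3,0.3,0.3,0.3,0.3,0.3],"slide":[[-35,-4,0],[-35,-4,0],[-35,-4,0],[-35,-4,0],[-35,-4,0],[-37,-4.5,0],[0,0,0],[0,0,0]],"yaw":[0,0,0,0,0,0,0,0]}' >/dev/null
python3 - <<'E'
from h import *
to(436,-252,4,24); c=camera("wrist"); s=camera("side")
seg(c,(0,0,0),(180,255,60),.009,(240,120,380,300))
a=cv2.resize(c["img"][100:400,160:460],(400,400)); b=cv2.resize(s["img"][190:235,235:305],(400,257),interpolation=cv2.INTER_CUBIC)
b=np.vstack([b,np.zeros((143,400,3),np.uint8)])
cv2.imwrite("pics/w9.png",np.hstack([a,b])[:,:,::-1])
E
```

```text
t 31.1 at [ 435.5 -253.   118.2] yaw 24.0 | turn -0.000 slide x 0.9 y -0.8 z 114.2 tilt [179.7  -0.3]
px [312, 242] n 913 xy 435 -252 size 33x17 long-axis -66
```

View pics/w9.png

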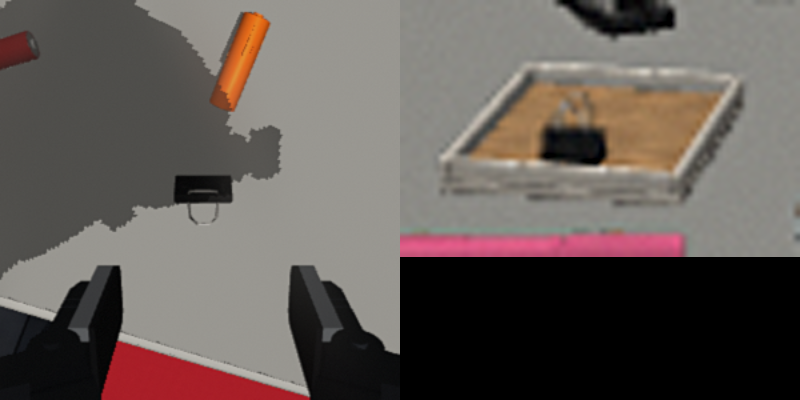

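The small clip stands upright in the dish. The large clip is square between the fingers at crop (203,188), so I'll descend and grip it.

```bash

python3 -m handwheel '{"gripper":[0.3,0.3,0.3,0.3,0.3,0.3,0.3,0.3],"slide":[[0.5,-0.5,25],[0,0,30],[0,0,25],[0,0,16],[0,0,9],[0,0,5],[0,0,4],[0,0,0]],"yaw":[0,0,0,0,0,0,0,0]}' 30
python3 -m handwheel '{"gripper":[-0.6,-0.6,-0.6,-0.6,-0.6,-0.6,-0.6,-0.6],"slide":[[0,0,0],[0,0,0],[0,0,0],[0,0,0],[0,0,0],[0,0,-3],[0,0,-20],[0,0,-30]],"yaw":[0,0,0,0,0,0,0,0]}'
python3 -m handwheel '{"gripper":[-0.6,-0.6,-0.6,-0.6,-0.6,-0.6,-0.6,-0.6],"slide":[[0,0,-35],[0,0,-30],[0,0,0],[0,0,0],[0,0,0],[0,0,0],[0,0,0],[0,0,0]],"yaw":[0,0,-0.12,-0.12,-0.12,-0.12,-0.12,-0.12]}'
python3 -m handwheel '{"gripper":[-0.6,-0.6,-0.6,-0.6],"slide":[[0,0,0],[0,0,0],[0,0,0],[0,0,0]],"yaw":[-0.12,-0.12,-0.035,0]}'
python3 - <<'E'
from h import *
tilt(); to(630.5,-247,100,81)
E
```

```text
time: 31.9
ee_pos: [0.4379, -0.2518, 0.0029]
tcp_rot: [179.8, -0.2, 24.1]
wrist_force: [-1.2, -0.5, 0.2]
opening: 0.0555
grasp_force: 0.0
time: 32.57
ee_pos: [0.4353, -0.2509, 0.0539]
tcp_rot: [-179.9, -0.1, 24.1]
wrist_force: [0.3, -1.2, 0.4]
opening: 0.0308
grasp_force: 29.8
time: 33.23
ee_pos: [0.4366, -0.2517, 0.1209]
tcp_rot: [179.7, -0.1, 65.7]
wrist_force: [0.7, 0.3, -1.6]
opening: 0.031
grasp_force: 29.8
time: 33.57
ee_pos: [0.4366, -0.2517, 0.1209]
tcp_rot: [179.7, 0.0, 81.2]
wrist_force: [0.6, -0.1, -0.1]
opening: 0.0308
grasp_force: 29.8
t 33.6 z [ 0.0051 -0.0011 -1.    ] az -30.0 tilt az -102.6 pos [ 436.6 -251.7  120.9] yaw 81.2 q [-30.   -2.4  -9.6  82.5   0.1  68.8]
t 33.6 at [ 436.6 -251.7  120.9] yaw 81.2 | turn 0.004 slide x 34.9 y 190.8 z 20.9 tilt [179.7   0. ]
```

```bash

python3 -m handwheel '{"gripper":[-0.6,-0.6,-0.6,-0.6,-0.6,-0.6,-0.6,-0.6],"slide":[[6,32,0],[6,32,0],[6,32,0],[6,32,0],[6,32,0],[5,31,20],[0,0,25],[0,0,20]],"yaw":[0,0,0,0,0,0,0,0]}' >/dev/null
python3 -m handwheel '{"gripper":[-0.6,-0.6,-0.6,-0.6,-0.6,-0.6],"slide":[[0,0,20],[0,0,10],[0,0,6],[0,0,3],[0,0,2],[0,0,0]],"yaw":[0,0,0,0,0,0]}'
python3 -c "from h import *; to(630.5,-247,10,81)"
```

```text
time: 34.73
ee_pos: [0.6317, -0.2469, 0.0167]
tcp_rot: [179.6, 0.0, 81.1]
wrist_force: [0.3, -0.9, 0.4]
opening: 0.0307
grasp_force: 29.9
t 34.7 at [ 631.7 -246.9   16.7] yaw 81.1 | turn 0.002 slide x -0.3 y -1.2 z 6.7 tilt [179.6   0. ]
```

```bash

python3 -m handwheel '{"gripper":[-0.6,-0.6,-0.6,-0.6,-0.6,-0.6],"slide":[[0,0,3],[0,0,1],[0,0,1],[0,0,1],[0,0,0.5],[0,0,0]],"yaw":[0,0,0,0,0,0]}'

```

```text
time: 35.23
ee_pos: [0.6315, -0.2468, 0.0099]
tcp_rot: [179.7, 0.0, 81.1]
wrist_force: [-1.3, 0.9, 4.3]
opening: 0.0311
grasp_force: 30.4
```

```bash

python3 -m handwheel '{"gripper":[-0.05,-0.05,-0.05,-0.05,-0.05,-0.05,-0.05,-0.05],"slide":[[0,0,0],[0,0,0],[0,0,0],[0,0,-3],[0,0,-10],[0,0,-30],[0,0,-35],[0,0,-30]],"yaw":[0,0,0,0,0,0,0,0]}'
python3 -m handwheel '{"gripper":[0,0,0,0,0,0,0,0],"slide":[[0,0,0],[0,0,0],[0,0,0],[0,0,0],[0,0,0],[0,0,0],[0,0,0],[0,0,0]],"yaw":[-0.12,-0.12,-0.12,-0.12,-0.12,-0.12,-0.12,-0.015]}' >/dev/null
python3 -c "from h import *; to(454.5,-124,115,130)"
```

```text
time: 35.9
ee_pos: [0.6307, -0.2465, 0.1198]
tcp_rot: [179.7, 0.0, 81.1]
wrist_force: [1.1, 0.1, -0.9]
opening: 0.0408
grasp_force: 0.0
t 36.6 at [ 631.  -246.6  118.2] yaw 130.4 | turn 0.007 slide x 207.4 y -56.4 z 3.2 tilt [179.8   0.3]
```

```bash

python3 -m handwheel '{"gripper":[0,0,0,0,0,0,0,0],"slide":[[34,-9,0],[34,-9,0],[35,-10,0],[35,-9,0],[35,-10,0],[35,-9,0],[0,0,0],[0,0,0]],"yaw":[0,0,0,0,0,0,0,0]}' >/dev/null
python3 - <<'E'
from h import *
to(454.5,-124,5,130); c=camera("wrist"); s=camera("side")
seg(c,(0,150,60),(4,255,255),.010); 
m=cv2.inRange(cv2.cvtColor(c["img"],cv2.COLOR_RGB2HSV),(0,0,150),(180,40,255))
a=cv2.resize(c["img"][100:400,160:460],(400,400)); b=cv2.resize(s["img"][190:235,235:305],(400,257),interpolation=cv2.INTER_CUBIC)
d=cv2.resize(s["img"][265:335,185:275],(400,311),interpolation=cv2.INTER_CUBIC)[:300]
x=np.zeros((557,800,3),np.uint8); x[:400,:400]=a; x[:257,400:]=b; x[257:557,400:]=d
cv2.imwrite("pics/w10.png",x[:,:,::-1])
E
```

```text
t 37.2 at [ 453.4 -122.9  117.4] yaw 130.0 | turn 0.000 slide x -1.5 y 0.1 z 112.4 tilt [179.7   0.3]
px [314, 252] n 727 xy 462 -131 size 33x13 long-axis -50
```

View pics/w10.png

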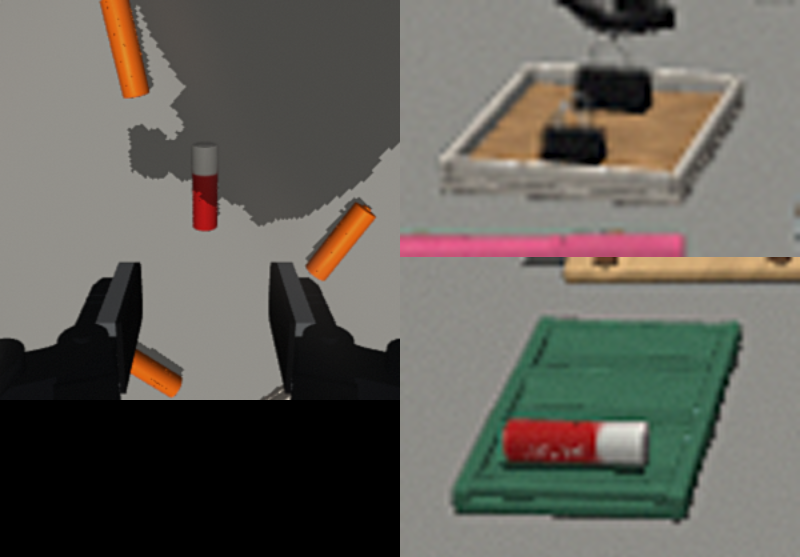

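Both clips stand in the dish. The battery lies centred between the fingers, crop (205,143)–(205,231), with the orange ones clear. I'll grip it.

```bash

python3 -m handwheel '{"gripper":[0,0,0,0,0,0,0,0],"slide":[[-3,1,25],[0,0,30],[0,0,25],[0,0,15],[0,0,9],[0,0,5],[0,0,3],[0,0,0]],"yaw":[0,0,0,0,0,0,0,0]}' 30
python3 -m handwheel '{"gripper":[-0.8,-0.8,-0.8,-0.8,-0.8,-0.8,-0.8,-0.8],"slide":[[0,0,0],[0,0,0],[0,0,0],[0,0,0],[0,0,0],[0,0,-3],[0,0,-20],[0,0,-30]],"yaw":[0,0,0,0,0,0,0,0]}'
python3 -m handwheel '{"gripper":[-0.8,-0.8,-0.8,-0.8,-0.8,-0.8,-0.8,-0.8],"slide":[[0,0,-35],[0,0,-35],[0,0,-35],[0,0,0],[0,0,0],[0,0,0],[0,0,0],[0,0,0]],"yaw":[0,0,0,0.05,0,0,0,0]}'
python3 -c "from h import *; tilt(); to(560,130,160,90)"
```

```text
time: 38.0
ee_pos: [0.4578, -0.1257, 0.0044]
tcp_rot: [179.8, 0.2, 130.1]
wrist_force: [0.7, 0.5, 0.8]
opening: 0.0425
grasp_force: 0.0
time: 38.67
ee_pos: [0.4551, -0.1247, 0.0554]
tcp_rot: [180.0, -0.0, 130.1]
wrist_force: [0.8, 0.6, -1.0]
opening: 0.015
grasp_force: 30.4
time: 39.33
ee_pos: [0.4558, -0.125, 0.1608]
tcp_rot: [179.9, 0.1, 127.3]
wrist_force: [-0.3, 0.6, 0.7]
opening: 0.0154
grasp_force: 30.4
t 39.3 z [ 2.8e-03 -4.0e-04 -1.0e+00] az -15.3 tilt az -98.7 pos [ 455.8 -125.   160.8] yaw 127.3 q [-15.3  -6.6  -9.2  87.3   0.   37.4]
t 39.3 at [ 455.8 -125.   160.8] yaw 127.3 | turn 0.651 slide x 255.0 y 104.2 z 0.8 tilt [1.799e+02 1.000e-01]
```

```bash

python3 -m handwheel '{"gripper":[-0.8,-0.8,-0.8,-0.8,-0.8,-0.8,-0.8,-0.8],"slide":[[0,0,0],[0,0,0],[0,0,0],[0,0,0],[0,0,0],[0,0,0],[33,24,-7],[33,24,-7]],"yaw":[0.11,0.11,0.11,0.11,0.11,0.1,0,0]}' >/dev/null
python3 -m handwheel '{"gripper":[-0.8,-0.8,-0.8,-0.8,-0.8,-0.8],"slide":[[33,24,-7],[32,24,-7],[32,24,-7],[32,24,-7],[0,0,0],[0,0,0]],"yaw":[0,0,0,0,0,0]}' 
python3 - <<'E'
from h import *
tilt(); c=camera("wrist"); cv2.imwrite("pics/w11.png",c["img"][:,:,::-1])
E
```

```text
time: 40.5
ee_pos: [0.6006, 0.0716, 0.2026]
tcp_rot: [179.9, 0.1, 90.2]
wrist_force: [-0.2, -1.5, -0.6]
opening: 0.0154
grasp_force: 30.4
t 40.5 z [ 0.002  -0.0014 -1.    ] az 6.8 tilt az -125.3 pos [600.6  71.6 202.6] yaw 90.2 q [ 6.8 12.  14.8 92.7 -0.1 96.6]
```

View pics/w11.png

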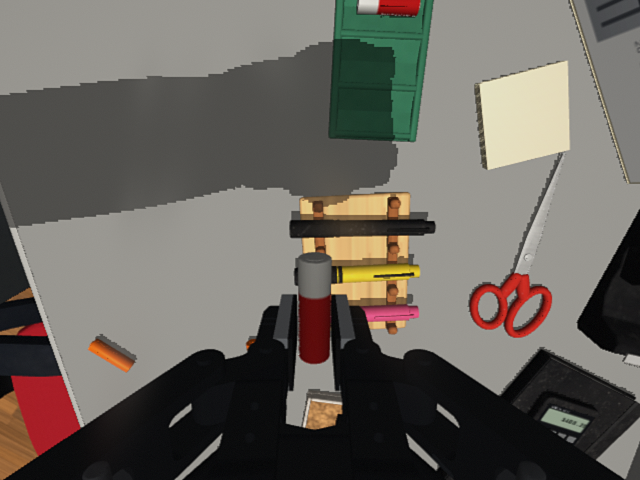

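The caddy's near corners are at (330,136) and (415,141). The nearest free trough spans rows 88–134, and the stored cell is at the top. The battery is held from (314,258) to (314,362).

```bash
python3 - <<'E'
from h import *
c=camera("wrist")
q=bp(c,[(330,137),(415,141),(338,0),(432,0)],.0105)[:,:2]*1e3; print(q.round(0).tolist())
A=lambda a,b:np.degrees(np.arctan2(*(b-a)[::-1]))
print("x edge %.1f left %.1f right %.1f"%(A(q[0],q[1]),A(q[0],q[2])-90,A(q[1],q[3])-90))
for yaw in (-3,-4):
    r=np.radians(yaw); ex=np.array([np.cos(r),np.sin(r)]); ey=np.array([-ex[1],ex[0]])
    o=(q[0]+q[1])/2+65*ey; print(yaw,"centre",o.round(1),"-40:",(o-40*ey).round(1))
f=bp(c,[(338,88),(334,134),(411,137),(417,90)],.006)[:,:2]*1e3; print("trough",f.round(0).tolist(),f.mean(0))
print("held",(bp(c,[(314,256),(314,362)],.212)*1e3).round(1).tolist())
to(653,167,130,176.5)
E
```

```text
[[617.0, 141.0], [694.0, 137.0], [621.0, 248.0], [698.0, 248.0]]
x edge -2.6 left -2.6 right -2.0
-3 centre [658.8 204.1] -40: [656.7 164.2]
-4 centre [659.9 204.1] -40: [657.2 164.1]
trough [[623.0, 182.0], [620.0, 143.0], [691.0, 141.0], [693.0, 181.0]] [657.11202406 161.85592056]
held [[601.3, 101.3, 212.0], [601.3, 50.3, 212.0]]
t 40.6 at [599.7  69.7 203.6] yaw 90.0 | turn -1.509 slide x -47.3 y 100.4 z 73.6 tilt [1.798e+02 1.000e-01]
```

```bash

python3 -m handwheel '{"gripper":[-0.8,-0.8,-0.8,-0.8,-0.8,-0.8,-0.8,-0.8],"slide":[[0,0,0],[0,0,0],[0,0,0],[0,0,0],[0,0,0],[0,0,0],[0,0,0],[0,0,0]],"yaw":[-0.12,-0.12,-0.12,-0.12,-0.12,-0.12,-0.12,-0.12]}' >/dev/null
python3 -m handwheel '{"gripper":[-0.8,-0.8,-0.8,-0.8,-0.8,-0.8],"slide":[[0,0,0],[0,0,0],[0,0,0],[0,0,0],[0,0,0],[0,0,0]],"yaw":[-0.12,-0.12,-0.12,-0.12,-0.085,0]}' >/dev/null
python3 - <<'E'
from h import *
c=camera("wrist"); tilt(); to(660.5,163.5,60,177.4); seg(c,(0,150,60),(4,255,255),.212,(260,200,380,450))
E
```

```text
t 41.8 z [ 0.0051 -0.0012 -1.    ] az 6.5 tilt az -102.9 pos [599.6  68.7 204.9] yaw 177.2 q [ 6.6 11.7 14.6 92.7 -0.1  9.4]
t 41.8 at [599.6  68.7 204.9] yaw 177.2 | turn -0.003 slide x -56.5 y 97.5 z 144.9 tilt [-179.9    0.3]
px [315, 329] n 1912 xy 606 69 size 34x13 long-axis -3
```

```bash

python3 -m handwheel '{"gripper":[-0.8,-0.8,-0.8,-0.8,-0.8,-0.8,-0.8,-0.8],"slide":[[-14,24,10],[-14,24,20],[-14,25,20],[-14,24.5,20],[0,0,30],[0,0,30],[0,0,20],[0,0,15]],"yaw":[-0.003,0,0,0,0,0,0,0]}' 
python3 -m handwheel '{"gripper":[-0.8,-0.8,-0.8,-0.8],"slide":[[0,0,8],[0,0,5],[0,0,2],[0,0,0]],"yaw":[0,0,0,0]}' 
python3 -c "from h import *; tilt(); to(659.5,163.5,12,177.4)"
```

```text
time: 42.48
ee_pos: [0.6598, 0.1638, 0.0369]
tcp_rot: [-179.9, 0.1, 177.3]
wrist_force: [-0.4, -0.3, 0.8]
opening: 0.0152
grasp_force: 30.4
time: 42.82
ee_pos: [0.6616, 0.1644, 0.0256]
tcp_rot: [-180.0, 0.3, 177.5]
wrist_force: [-0.5, -1.0, -0.2]
opening: 0.0152
grasp_force: 30.4
t 42.8 z [ 5.9e-03 -9.0e-04 -1.0e+00] az 14.0 tilt az -98.8 pos [661.6 164.4  25.6] yaw 177.5 q [14.  23.5  9.5 75.7 -0.1 16.5]
t 42.8 at [661.6 164.4  25.6] yaw 177.5 | turn 0.001 slide x 2.0 y -1.0 z 13.6 tilt [-180.     0.3]
```

```bash

python3 -m handwheel '{"gripper":[-0.8,-0.8,-0.8,-0.8,-0.8],"slide":[[1.5,-1,5],[0,0,4],[0,0,2],[0,0,0],[0,0,0]],"yaw":[0,0,0,0,0]}'
python3 -m handwheel '{"gripper":[-0.8,-0.8,-0.8],"slide":[[0,0,1],[0,0,0.5],[0,0,0]],"yaw":[0,0,0]}' 
```

```text
time: 43.23
ee_pos: [0.6598, 0.1637, 0.0139]
tcp_rot: [-179.9, 0.3, 177.5]
wrist_force: [0.7, 0.9, -0.5]
opening: 0.015
grasp_force: 30.4
time: 43.48
ee_pos: [0.6599, 0.1638, 0.0124]
tcp_rot: [-180.0, 0.3, 177.6]
wrist_force: [0.5, -0.1, -0.5]
opening: 0.0155
grasp_force: 30.4
```

```bash

python3 -m handwheel '{"gripper":[-0.8,-0.8,-0.8],"slide":[[0,0,0.7],[0,0,0.5],[0,0,0]],"yaw":[0,0,0]}'
```

```text
time: 43.73
ee_pos: [0.66, 0.1638, 0.0121]
tcp_rot: [-180.0, 0.3, 177.6]
wrist_force: [-2.4, -0.3, 5.0]
opening: 0.0148
grasp_force: 31.0
```

Contact at about 12 mm, so the battery is seated. I'll release gently and lift straight up.

```bash

python3 -m handwheel '{"gripper":[-0.55,-0.5,-0.45,-0.4,-0.4,-0.4,-0.4,-0.4],"slide":[[0,0,0],[0,0,0],[0,0,0],[0,0,0],[0,0,0],[0,0,-5],[0,0,-12],[0,0,-30]],"yaw":[0,0,0,0,0,0,0,0]}'
python3 -m handwheel '{"gripper":[-0.4,-0.4,-0.4,-0.4,-0.4,-0.4,-0.4,-0.4],"slide":[[0,0,-35],[0,0,-35],[20,-30,-20],[20,-30,-20],[20,-35,-20],[20,-35,0],[20,-35,0],[0,0,0]],"yaw":[0,0,0,0,0,0,0,0]}'
python3 -m handwheel '{"gripper":[-0.4,-0.4,-0.4,-0.4,-0.4,-0.4,-0.4,-0.4],"slide":[[0,0,0],[0,0,0],[0,0,0],[0,0,0],[0,0,0],[0,0,0],[0,0,0],[0,0,0]],"yaw":[0,0,0,0,0,0,0,0]}'
python3 - <<'E'
from h import *
s=camera("side"); cv2.imwrite("pics/s12.png",cv2.resize(s["img"][190:335,185:345],(640,580),interpolation=cv2.INTER_CUBIC)[:,:,::-1])
E
```

```text
time: 44.4
ee_pos: [0.6576, 0.1632, 0.0553]
tcp_rot: [-179.8, -0.0, 177.6]
wrist_force: [1.0, 0.7, -0.2]
opening: 0.0253
grasp_force: 0.0
time: 45.07
ee_pos: [0.5509, 0.0015, 0.189]
tcp_rot: [-179.9, 0.4, 177.3]
wrist_force: [-0.6, -0.1, 1.4]
opening: 0.0255
grasp_force: 0.0
time: 45.73
ee_pos: [0.5537, 0.0061, 0.1861]
tcp_rot: [-179.9, 0.3, 177.6]
wrist_force: [-0.7, -0.4, -0.2]
opening: 0.0257
grasp_force: 0.0
```

View pics/s12.png

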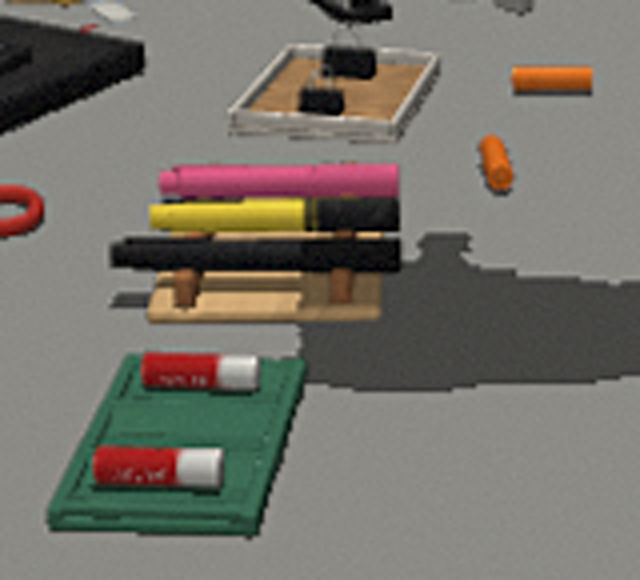

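Everything is in place in this view. One quick numeric check of pen centring before handing in.

```bash
python3 - <<'E'
from h import *
s=camera("side")
for n,a,b,z in(("pink",(158,181),(400,181),.023),("yellow",(149,215),(399,214),.023),("cell",(142,372),(258,373),.015)):
    q=bp(s,[(185+a[0]/4,190+a[1]/4),(185+b[0]/4,190+b[1]/4)],z)[:,:2]*1e3; print(n,q.round(0).tolist(),q.mean(0).round(0))
E
```

```text
pink [[708.0, -29.0], [584.0, -32.0]] [646. -31.]
yellow [[704.0, 16.0], [581.0, 11.0]] [643.  14.]
cell [[680.0, 167.0], [631.0, 167.0]] [656. 167.]
```

Each pen is within about 3 mm of the rest's middle along its length, and the cell is centred in its trough.

```bash
python3 -c "from workcell import ticket; print(ticket.job_done())"
```

```text
the job is handed in; nothing more can be done
None
```

The job is handed in: both highlighters lie across the pen rest, both clips stand in the dish and the loose battery is in the near free trough of the caddy, all confirmed on camera at about 46 s (the hand-in returned no verdict).

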